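Fetch the lens barrel from behind the dust flap

ROBOT

A 7-joint arm with a two-finger parallel gripper is mounted at the origin on the work surface. World frame = base frame: x ahead of the robot, y to its left, z up, the work surface at z = 0. Lengths are in m, angles in rad, forces in N, time in s.
With the tool pointing down it reaches from about 0.4 to 0.85 m from the base axis. Payload 10.4 kg.
Tool frame: the origin (TCP) lies at the centre of the arm's flange, where the gripper is bolted on; the fingertips stand 173 mm ahead of it and the grasp point (between the pads) lies 155 mm ahead of it (manip.nose_length is the distance from the TCP to the fingertips, in m); z points along the fingers, x is the direction in which the jaws open and shut, and the axes are right-handed (so a half turn about z gives the same grasp; the last joint's range is limited). The gripper opens to 85 mm and grips with 20 to 120 N. Pads are 22 mm wide; open, the fingers measure 114 mm over their backs; the gripper's body (76 mm by 85 mm) begins 54 mm behind the grasp point. The pads swing forward as they close: fully open they stand 13 mm farther back than shut.
Start: joints at [1.089, 0.332, -0.065, 1.46, 0.022, 1.35, -0.088], TCP at [0.277, -0.56, 0.405] pointing down, gripper open.
Joint ranges: [-2.6, 2.6], [-0.5, 2.12], [-1.47, 1.34], [0.16, 2.42], [-1.27, 4.41], [0.06, 2.06], [-2.6, 2.6]. Speed limits (rad/s): [2.22, 2.22, 2.79, 2.79, 3.14, 3.14, 3.14].

INTERFACE

Orientations are given as a unit quaternion [x, y, z, w].
In Python, from workcell import status, cams, order, manip gives the robot as it stands.
- The arm moves only by the tool servo_tool, never from a script. Its argument "motion" is a list that holds one entry, the list of rows, each a list of 6 numbers: the shift along the tool's x, y, z in units of 50 mm (1.0 is 50 mm), then the turn, a rotation vector about the tool's x, y, z in units of 5 degrees (1.0 is 5 degrees). In form: [[[x, y, z, ax, ay, az], ...]]. A call has 1 to 12 rows; each row shifts and turns the pose as measured when the row begins, along the tool's axes as they then stand; what a row does not reach is not made up. A row lasts 1/10 s, in which the tool goes at most 50 mm and 8.59 degrees, less where a joint would pass 70% of its speed; a pose out of reach is approached as far as the arm can. A call is refused whole if a number of a shift passes 1 or a number of a turn 1, either way. A call with a gripper value outside its range is refused whole. "jaw" is the closure in counts, from 0 (fully open) to 255 (shut), set as the call begins (left out, the last holds). The fingers move at their own pace and stop on an object; "force" is the grip in N (left out, the last holds). Time passes only in rows, so rows that do not move let the fingers close. It gives the time, the measured TCP pose, the force and the opening at its end, in the units of the state.
- status.get_obs(): the state, without advancing time (a new reading comes with each control period).
- cams.camera(name): name is "scene" or "top" or "wrist"; returns a dict with "color" (420x560x3 uint8, red, green, blue), "vertical_fov" (degrees; the focal length in pixels is half the picture's height over the tangent of half this angle, whatever the lens; pixels are square), "cx", "cy" (the principal point, pixels), "extrinsics" (4x4, takes a point from camera to world coordinates). Camera axes: x right, y down, z forward; pixel columns grow to the right and rows downward; lengths in m; the calibration is good to about 2 mm. A picture is of the moment at which its call begins. There is no depth.
- order.hand_in(): hands the job in, once; it reports no verdict.
The state is a dict: "clock": time; "joint_pos": joint angles; "joint_velocities": joint speeds; "tau": joint torques, N m; "position": TCP position; "ee_rot": TCP orientation; "ft_force": force on the tool from outside, world axes, zero at the start; "torque": the same for the moment, N m; "grip_width": opening from 0.0 (shut) to 1.0 (fully open).
Only numpy, scipy, OpenCV 4.12 (cv2) and the standard library are available. Lean on these libraries where they do the work, as an engineer would, in place of code of your own. Each camera call takes 0.05 s, during which the arm holds its last target.

TASK

Take the stepped round lens barrel out of the parts dock: reach in behind the dock's spring-closing clear flap, hold the flap open with the gripper while you take hold of the barrel, and let the flap fall fully shut again once it is out. Set the barrel down gently, without dropping it, standing upright on its wide foot inside the shallow round nest on the assembly plate.

Things in the scene. Friction and masses are not known exactly. Their poses are not given: they have to be found in the camera images.
- barrel: Lens barrel, dark metal, 0.08-0.15 kg, upright in the dock: foot 36 mm diameter, 26 mm high, short cone, then a plain neck 27 mm diameter from 32 mm up to its flat top at 70 mm. Origin: centre of underside, z up. It stands in any of three bays; its neighbours, 90 mm apart, are a square dark block (30 x 30 x 62 mm) and a low dark hub (44 mm disc, 22 mm high, with an 18 mm stub to 34 mm).
- dock: Parts dock, fixed: base plate 8 mm thick, x -65 to +105 mm, 300 mm along y. Origin at its underside, on the line of the parts; x points roughly away from the robot, y along the row, z up. Bays at x = 0, y = -90, 0, +90 mm, 6 mm high ribs between. The flap stands on the -x side; the +x side is open: go in low there, and draw a part back out 50 mm to +x before lifting, or the flap rubs and tips it.
- flap (a joint): Angle of the dock's clear flap, rad: 0 shut, up to 1.2 as its top swings to the dock's -x. 280 mm wide, hinged along dock y at x -34, z 14 mm. Shut, it rises upright to z 74, then slopes over the parts to a free edge (6 mm bar) at x +8, z 98 mm. Pushing the edge from behind (+x side) to -x takes 1-2 N; a spring shuts it when let go. At 0.2 rad the edge is at x -10, z 105; at 0.45, x -34, z 108.
- nest: The nest, fixed: a shallow round cup of dark metal, 84 mm outer diameter, 14 mm high, inside 76 mm wide with a flat floor 6 mm above its underside. Origin: centre of its underside, z up. It is on a 6 mm aluminium plate; nearby are a deeper steel bowl and a black rectangular tray, which are not it.
Mind the look-alikes: they are no part of the job. What is shaped like the barrel but blue or red is not meant.

How it is judged:
By the outcome, as a careful person would: the job done as asked, in the order asked, and still so for the second after the job is handed in, with the robot touching nothing.
It also fails if it takes over 48 s, if anything falls off the work surface, if the arm or the gripper's body presses on something with over 40 N, if the wrist force passes 120 N, or if a joint passes its speed limit or range.

## Working session

There is one attempt and no reset: what is moved stays moved. The work goes in short steps, Python scripts to look and compute and a tool call to move; the robot and the scene stay as the last step left them, time stands still between calls to the robot, and variables do not carry over. Pictures are saved under pics/ and viewed, and the job is handed in when it is done.

Besides the shell and the picture viewer there is one more tool, called by a JSON object that holds its "op" and its "data", one argument or row to a line. servo_tool: Moves the arm, as the interface text tells. Its arguments: {"type":"object","properties":{"motion":{"type":"array","items":{"type":"array","items":{"type":"array","items":{"type":"number"}}}},"jaw":{"type":"number"},"force":{"type":"number"}},"required":["motion"]}

```bash
mkdir -p pics; ls; python3 - <<'E'
from workcell import status,cams
import cv2,numpy as np
for n in ["scene","top","wrist"]:
    c=cams.camera(n); cv2.imwrite(f"pics/{n}0.png",c["color"][:,:,::-1]); print(n,c["vertical_fov"],c["cx"],c["cy"],np.round(c["extrinsics"],4).tolist(),[k for k in c])
o=status.get_obs(); print(o)
E
```

```text
pics
scene 46.42527246323046 271.74758832388176 211.5277501407778 [[-0.5906, 0.5598, -0.5812, 1.0022], [0.8069, 0.397, -0.4374, 0.3259], [-0.0141, -0.7273, -0.6862, 0.5994], [0.0, 0.0, 0.0, 1.0]] ['color', 'vertical_fov', 'cx', 'cy', 'extrinsics']
top 43.19834793615969 280.02837197987253 206.968824147964 [[0.0016, -0.9951, 0.0985, 0.4664], [-1.0, -0.0018, -0.0023, 0.0155], [0.0025, -0.0985, -0.9951, 0.9238], [0.0, 0.0, 0.0, 1.0]] ['color', 'vertical_fov', 'cx', 'cy', 'extrinsics']
wrist 66.64568423205363 279.3031494143448 208.36484100142175 [[0.4429, -0.8651, -0.2352, 0.3365], [-0.8965, -0.428, -0.1141, -0.5318], [-0.002, 0.2614, -0.9652, 0.3729], [0.0, 0.0, 0.0, 1.0]] ['color', 'vertical_fov', 'cx', 'cy', 'extrinsics']
{'clock': 0.15, 'joint_pos': array([ 1.08939932,  0.33271213, -0.06471297,  1.46074492,  0.02159752,
        1.34988629, -0.08851073]), 'joint_velocities': array([-0.00282846, -0.00138475,  0.0016049 , -0.00052214,  0.00019531,
       -0.00038092, -0.00191629]), 'tau': array([ 1.46166323e-03, -6.25826383e+01,  4.92521992e-02, -3.91853428e+01,
        1.62575499e-02,  7.52881140e-03, -6.14991450e-05]), 'position': array([ 0.27676527, -0.56027324,  0.40410939]), 'ee_rot': array([ 8.49377838e-01, -5.27785003e-01, -4.58080524e-04, -2.62036565e-04]), 'ft_force': array([-0.17518831,  0.65612316, -0.26422284]), 'torque': array([ 0.03546235,  0.03220754, -0.01190561]), 'grip_width': 1.0014173050835515}
```

View pics/scene0.png

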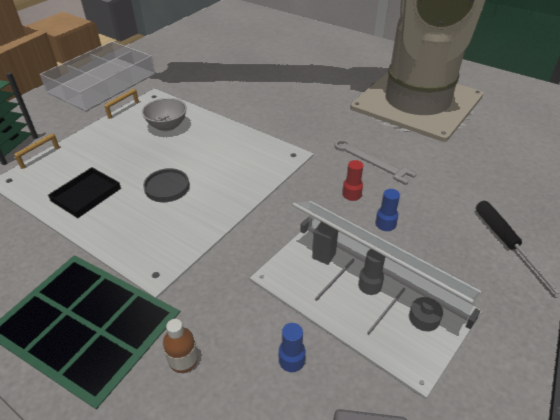

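View pics/top0.png

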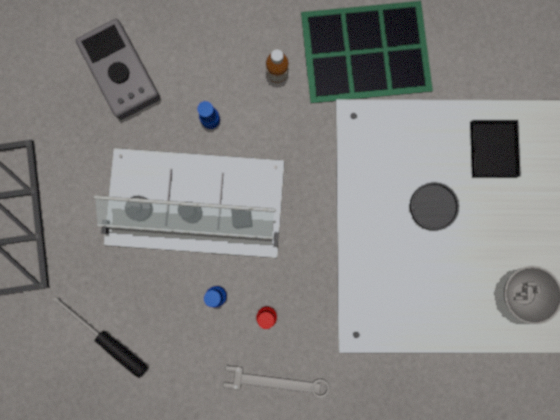

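View pics/wrist0.png

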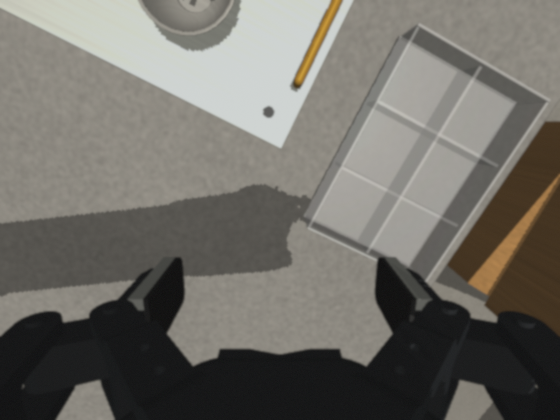

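```bash
python3 - <<'E'
import cv2
t=cv2.imread("pics/top0.png");s=cv2.imread("pics/scene0.png")
cv2.imwrite("pics/c1.png",cv2.resize(t[140:265,90:290],None,fx=4,fy=4,interpolation=cv2.INTER_CUBIC))
cv2.imwrite("pics/c2.png",cv2.resize(s[195:375,245:490],None,fx=3.2,fy=3.2,interpolation=cv2.INTER_CUBIC))
cv2.imwrite("pics/c3.png",cv2.resize(t[170:250,400:480],None,fx=6,fy=6,interpolation=cv2.INTER_CUBIC))
cv2.imwrite("pics/c4.png",cv2.resize(s[155:215,130:210],None,fx=7,fy=7,interpolation=cv2.INTER_CUBIC))
E
```

```text
(no output)
```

View pics/c1.png

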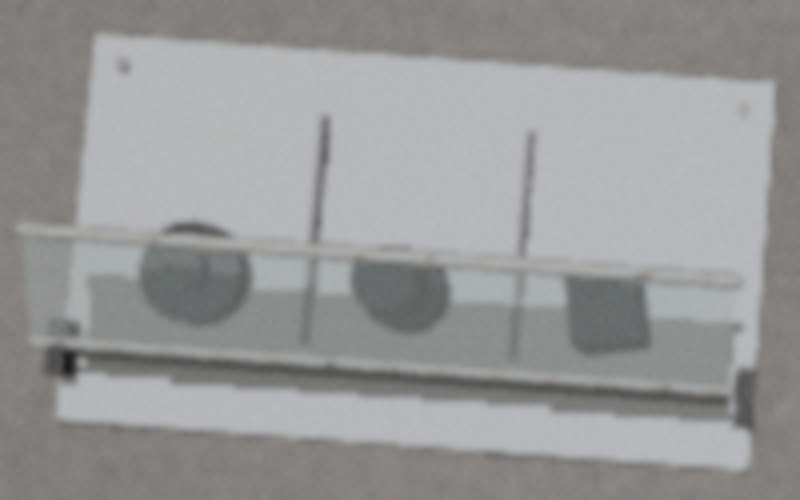

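View pics/c2.png

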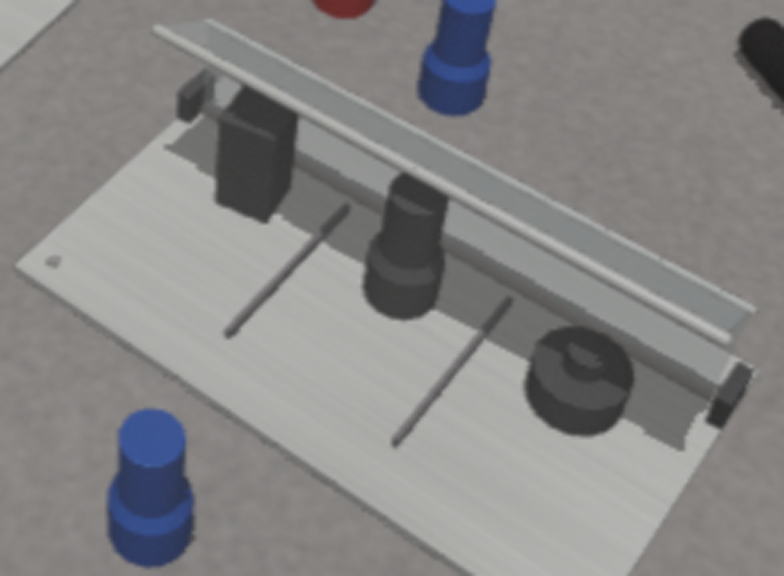

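View pics/c3.png

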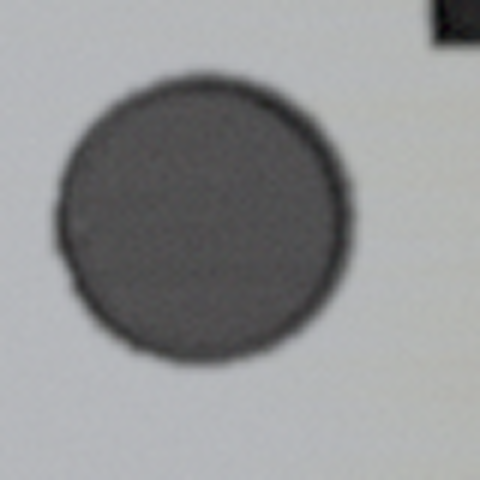

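View pics/c4.png

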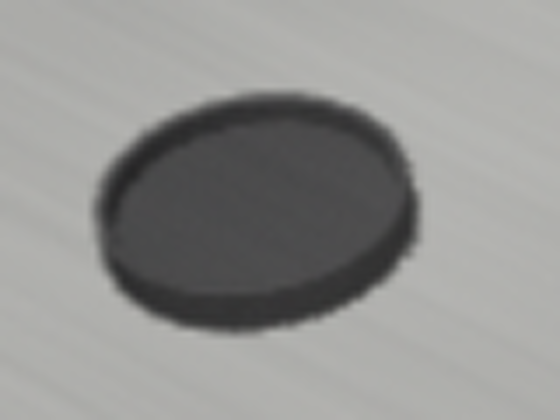

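```bash
cat > h.py <<'E'
import numpy as np,cv2
from workcell import cams
H=420
def cal(n):
    c=cams.camera(n); f=H/2/np.tan(np.radians(c["vertical_fov"]/2))
    return dict(f=f,cx=c["cx"],cy=c["cy"],E=np.array(c["extrinsics"]),img=np.ascontiguousarray(c["color"][:,:,::-1]))
def ray(c,px,z):
    d=c["E"][:3,:3]@np.array([(px[0]-c["cx"])/c["f"],(px[1]-c["cy"])/c["f"],1]); o=c["E"][:3,3]
    return o+d*(z-o[2])/d[2]
def proj(c,P):
    P=np.atleast_2d(P); q=(P-c["E"][:3,3])@c["E"][:3,:3]
    return np.c_[q[:,0]/q[:,2]*c["f"]+c["cx"],q[:,1]/q[:,2]*c["f"]+c["cy"]]
def circ(x,y,z,r,n=60):
    a=np.linspace(0,2*np.pi,n); return np.c_[x+r*np.cos(a),y+r*np.sin(a),z+0*a]
E
python3 - <<'E'
from h import *
T=cal("top");S=cal("scene")
u=lambda p,k,x0,y0:((p[0]+.5)/k-.5+x0,(p[1]+.5)/k-.5+y0)
cs=[u(p,4,90,140) for p in [(96,35),(775,83),(748,468),(57,420)]]
W=np.array([ray(T,c,.008) for c in cs]); print(W.round(4))
# dock local: TL=(105,150) TR=(105,-150) BR=(-65,-150) BL=(-65,150)
L=np.array([[.105,.15],[.105,-.15],[-.065,-.15],[-.065,.15]])
A=L-L.mean(0);B=W[:,:2]-W[:,:2].mean(0)
th=np.arctan2((A[:,0]*B[:,1]-A[:,1]*B[:,0]).sum(),(A*B).sum());R=np.array([[np.cos(th),-np.sin(th)],[np.sin(th),np.cos(th)]])
t=W[:,:2].mean(0)-R@L.mean(0); print("dock",th,t,"res",(W[:,:2]-(L@R.T+t)).round(4).tolist())
# scene corner crosscheck
print("scene left corner",ray(S,u((17,266),3.2,245,195),.008))
nt=ray(T,u((205,218),6,400,170),.02);print("nest top rim",nt)
ns=ray(S,u((256,200),7,130,155),.02);print("nest scene",ns)
bs=ray(S,u((403,268),3.2,245,195),.024) # rough
for c,k,x0,y0,w,h,n in [(T,4,90,140,200,125,"o1"),(S,3.2,245,195,245,180,"o2")]:
    im=cv2.resize(c["img"][y0:y0+h,x0:x0+w],None,fx=k,fy=k,interpolation=cv2.INTER_CUBIC)
    for r,z in [(.018,.008),(.018,.034),(.0135,.04),(.0135,.078)]:
        p=(proj(c,circ(*t,z,r))+.5-[x0,y0])*k-.5
        cv2.polylines(im,[p.round().astype(int)],True,(0,255,0),1)
    cv2.imwrite(f"pics/{n}.png",im)
E
```

```text
[[0.6598 0.3053 0.008 ]
 [0.6391 0.0077 0.008 ]
 [0.4713 0.0191 0.008 ]
 [0.4914 0.3166 0.008 ]]
dock -0.06823223221597656 [0.54544796 0.16351574] res [[-0.0006, -0.0008], [-0.0009, 0.001], [0.001, 0.0008], [0.0006, -0.001]]
scene left corner [0.64067193 0.00931744 0.008     ]
nest top rim [ 0.55822995 -0.25002932  0.02      ]
nest scene [ 0.56257412 -0.24767434  0.02      ]
```

View pics/o1.png

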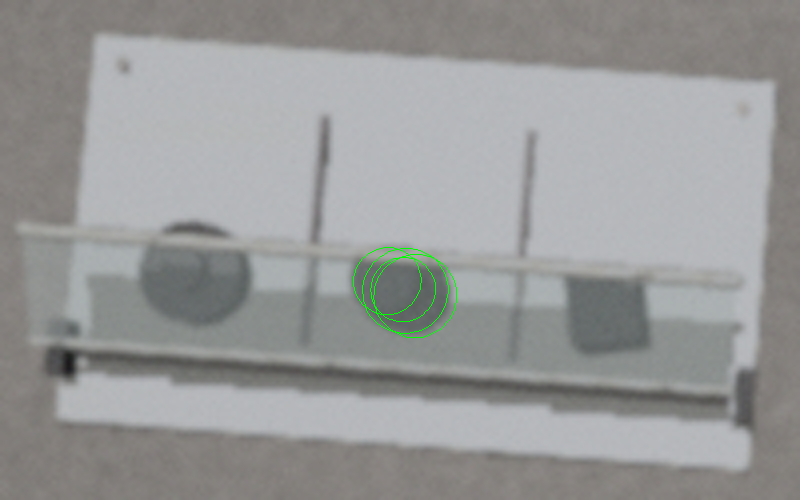

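View pics/o2.png

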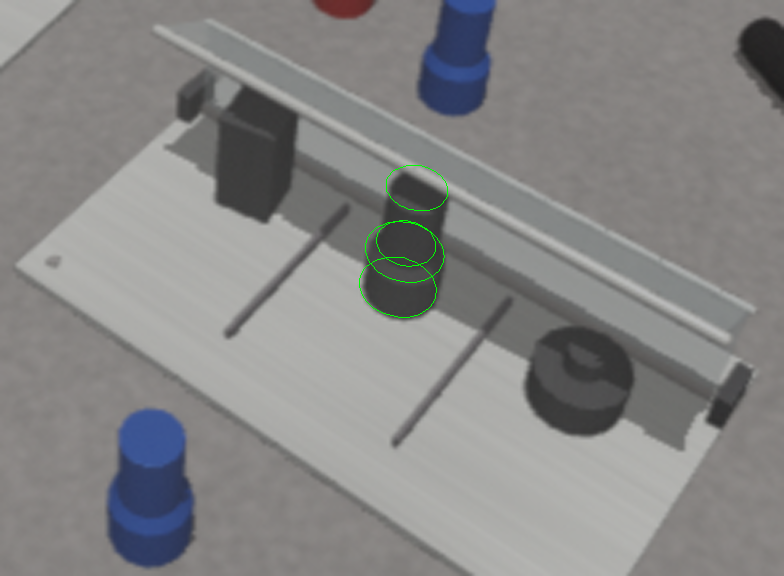

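{"op": "servo_tool", "data": {
  "motion": [
    [[-0.3, -0.3, 0, 0, 0, 0.6], [-0.6, -0.5, 0, 0, 0, 0.9], [-0.7, -0.5, 0, 0, 0, 1], [-0.75, -0.5, 0, 0, 0, 1], [-0.75, -0.45, 0, 0, 0, 1], [-0.8, -0.4, 0, 0, 0, 1], [-0.8, -0.4, 0, 0, 0, 0.5], [-0.85, -0.35, 0, 0, 0, 0], [-0.85, -0.35, 0, 0, 0, 0], [-0.85, -0.35, 0, 0, 0, 0], [-0.85, -0.35, 0, 0, 0, 0], [-0.85, -0.35, 0, 0, 0, 0]]
  ]
}}

```text
clock: 1.45
position: [0.4883, -0.0831, 0.4029]
ee_rot: [-0.671, 0.742, -0.001, -0.001]
ft_force: [1.3, -1.8, -0.4]
grip_width: 0.999
```

```bash
cat > go.py <<'E'
import sys,numpy as np
from workcell import status
from scipy.spatial.transform import Rotation as R
th=-0.06823
def goal():
    x=np.array([np.sin(th),-np.cos(th),0]);z=np.array([0,0,-1.]);return R.from_matrix(np.c_[x,np.cross(z,x),z])
t=np.array([.546,.164]);D=np.array([[np.cos(th),-np.sin(th)],[np.sin(th),np.cos(th)]])
o=status.get_obs();r=R.from_quat(o["ee_rot"]);p=o["position"]
def to(P):
    d=r.inv().apply(np.array(P)-p)/.05; a=np.degrees((r.inv()*goal()).as_rotvec())/5
    print("to",np.round(P,4),"shift units",d.round(2),"turn units",a.round(2))
a=[float(v) for v in sys.argv[2:]]
print("clk",o["clock"],"pos",p.round(4),"dock xy",(D.T@(p[:2]-t)).round(4),"F",o["ft_force"].round(1),"T",o["torque"].round(2),"w",round(o["grip_width"],3))
if sys.argv[1]=="d": xy=t+D@np.array(a[:2]); to([*xy,a[2]])
else: to(a)
E
python3 go.py d 0.075 0 0.34
```

```text
clk 1.45 pos [ 0.4883 -0.0831  0.4029] dock xy [-0.0407 -0.2505] F [ 1.3 -1.8 -0.4] T [-0.01 -0.03 -0.01] w 0.999
to [0.6208 0.1589 0.34  ] shift units [-5.09 -2.15  1.24] turn units [ 0.   -0.04 -0.37]
```

{"op": "servo_tool", "data": {
  "motion": [
    [[-0.8, -0.35, 0.2, 0, 0, -0.2], [-0.8, -0.35, 0.2, 0, 0, -0.1], [-0.8, -0.35, 0.2, 0, 0, 0], [-0.8, -0.35, 0.2, 0, 0, 0], [-0.8, -0.35, 0.2, 0, 0, 0], [-0.7, -0.3, 0.2, 0, 0, 0], [-0.5, -0.2, 0.1, 0, 0, 0], [0, 0, 0, 0, 0, 0]]
  ],
  "jaw": 80
}}

```text
clock: 2.25
position: [0.6256, 0.1842, 0.3343]
ee_rot: [-0.682, 0.731, -0.001, 0.0]
ft_force: [-0.1, 0.2, -0.2]
grip_width: 0.682
```

```bash
python3 go.py d 0.075 0 0.215
```

```text
clk 2.25 pos [0.6256 0.1842 0.3343] dock xy [0.078  0.0256] F [-0.1  0.2 -0.2] T [0.05 0.07 0.05] w 0.682
to [0.6208 0.1589 0.215 ] shift units [0.51 0.06 2.39] turn units [-0.02 -0.01 -0.  ]
```

{"op": "servo_tool", "data": {
  "motion": [
    [[0.3, 0, 0, 0, 0, 0], [0.25, 0.05, 0.3, 0, 0, 0], [0, 0, 0.5, 0, 0, 0], [0, 0, 0.5, 0, 0, 0], [0, 0, 0.5, 0, 0, 0], [0, 0, 0.3, 0, 0, 0], [0, 0, 0.1, 0, 0, 0], [0, 0, 0, 0, 0, 0]]
  ]
}}

```text
clock: 3.05
position: [0.622, 0.1403, 0.2236]
ee_rot: [-0.678, 0.735, -0.005, -0.001]
ft_force: [-0.2, 0.0, 0.5]
grip_width: 0.69
```

```bash
python3 go.py d 0.0 0 0.215; python3 - <<'E'
from h import *
cv2.imwrite("pics/s1.png",cal("scene")["img"]);
w=cal("wrist");cv2.imwrite("pics/w1.png",w["img"])
E
```

```text
clk 3.05 pos [0.622  0.1403 0.2236] dock xy [ 0.0775 -0.0184] F [-0.2  0.   0.5] T [-0.02 -0.01 -0.01] w 0.69
to [0.546 0.164 0.215] shift units [-0.35  1.56  0.16] turn units [-0.07 -0.08 -0.14]
```

View pics/s1.png

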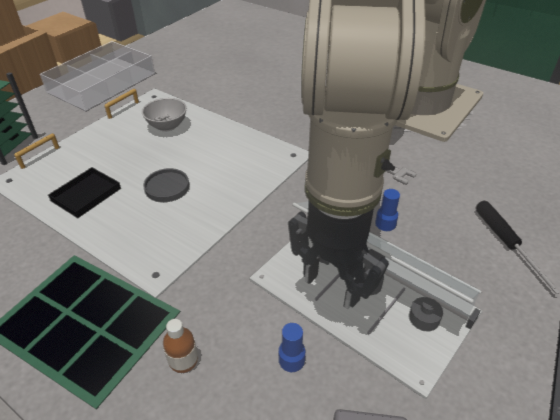

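View pics/w1.png

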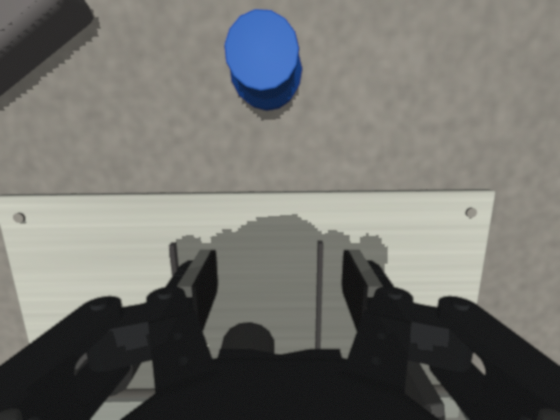

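{"op": "servo_tool", "data": {
  "motion": [
    [[-0.2, 0, 0.1, -0.07, -0.08, -0.14], [-0.1, 0, 0.05, 0, 0, 0], [0, 0, 0, 0, 0, 0], [0, 0, 0, 0, 0, 0], [0, 0, 0, 0, 0, 0]]
  ]
}}

```text
clock: 3.65
position: [0.6244, 0.159, 0.2196]
ee_rot: [-0.684, 0.73, -0.001, 0.003]
ft_force: [0.1, -0.4, 0.4]
grip_width: 0.686
```

```bash
python3 go.py d 0.0 0 0.215
```

```text
clk 3.65 pos [0.6244 0.159  0.2196] dock xy [0.0786 0.0004] F [ 0.1 -0.4  0.4] T [0.02 0.   0.02] w 0.686
to [0.546 0.164 0.215] shift units [0.   1.57 0.08] turn units [-0.06  0.04  0.04]
```

{"op": "servo_tool", "data": {
  "motion": [
    [[0, 0.2, 0.05, 0, 0, 0], [0, 0.3, 0.05, 0, 0, 0], [0, 0.2, 0, 0, 0, 0], [0, 0.1, 0, 0, 0, 0], [0, 0, 0, 0, 0, 0], [0, 0, 0, 0, 0, 0]]
  ]
}}

```text
clock: 4.25
position: [0.5814, 0.1613, 0.2143]
ee_rot: [-0.684, 0.73, -0.001, 0.003]
ft_force: [0.6, 0.0, -0.3]
grip_width: 0.687
```

```bash
python3 go.py d 0.0 0 0.215; python3 - <<'E'
from h import *
cv2.imwrite("pics/s2.png",cal("scene")["img"][150:390,240:500].repeat(3,0).repeat(3,1));
w=cal("wrist");cv2.imwrite("pics/w2.png",w["img"])
E
```

```text
clk 4.25 pos [0.5814 0.1613 0.2143] dock xy [ 0.0355 -0.0003] F [ 0.6  0.  -0.3] T [-0.03 -0.   -0.02] w 0.687
to [0.546 0.164 0.215] shift units [-0.01  0.71 -0.02] turn units [-0.07  0.03  0.03]
```

View pics/s2.png

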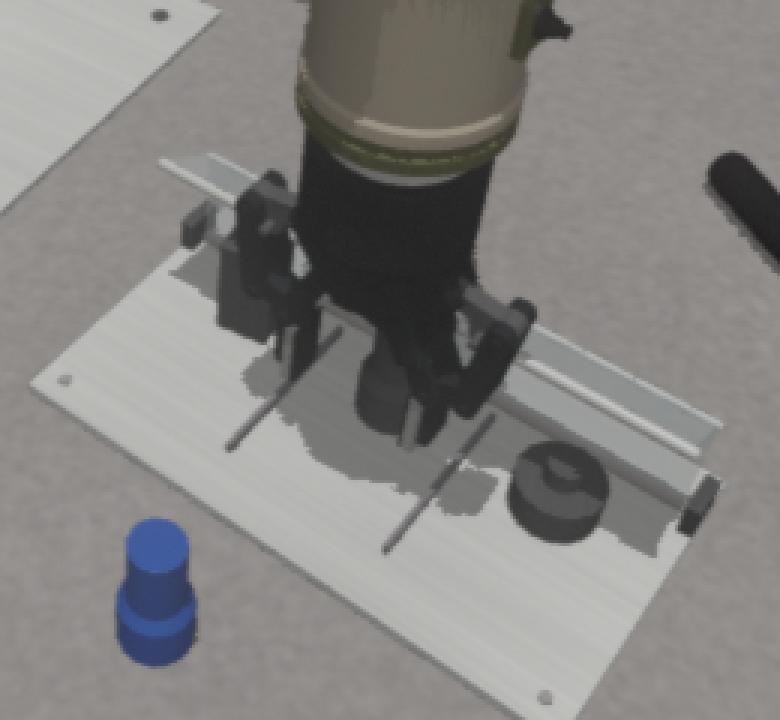

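View pics/w2.png

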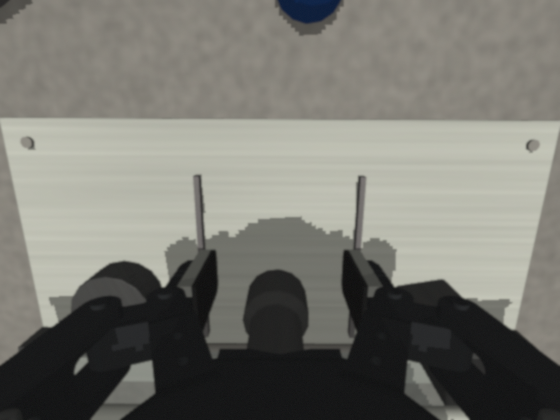

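{"op": "servo_tool", "data": {
  "motion": [
    [[0, 0.15, 0, 0, 0, 0], [0, 0.15, 0, 0, 0, 0], [0, 0.1, 0, 0, 0, 0], [0, 0.1, 0, 0, 0, 0], [0, 0, 0, 0, 0, 0]]
  ]
}}

```text
clock: 4.85
position: [0.5568, 0.1629, 0.2161]
ee_rot: [-0.683, 0.731, -0.003, 0.006]
ft_force: [0.8, 0.8, -1.6]
grip_width: 0.691
```

```bash
python3 go.py d 0.0 0 0.215
```

```text
clk 4.85 pos [0.5568 0.1629 0.2161] dock xy [ 0.0108 -0.0003] F [ 0.8  0.8 -1.6] T [-0.09 -0.09 -0.03] w 0.691
to [0.546 0.164 0.215] shift units [-0.01  0.22  0.02] turn units [-0.14  0.05  0.01]
```

{"op": "servo_tool", "data": {
  "motion": [
    [[0, 0.12, 0, -0.1, 0.04, 0], [0, 0.12, 0.02, -0.05, 0, 0], [0, 0.03, 0, 0, 0, 0], [0, 0, 0, 0, 0, 0]]
  ]
}}

```text
clock: 5.25
position: [0.5451, 0.164, 0.2192]
ee_rot: [-0.682, 0.731, -0.002, 0.004]
ft_force: [1.4, -0.7, 1.7]
grip_width: 0.686
```

```bash
python3 go.py d 0.0 0 0.215; python3 - <<'E'
from h import *
cv2.imwrite("pics/s3.png",cal("scene")["img"][150:390,240:500].repeat(3,0).repeat(3,1));
w=cal("wrist");cv2.imwrite("pics/w3.png",w["img"])
cv2.imwrite("pics/t3.png",cal("top")["img"][140:290,60:320].repeat(3,0).repeat(3,1));
E
```

```text
clk 5.25 pos [0.5451 0.164  0.2192] dock xy [-0.0009 -0.0001] F [ 1.4 -0.7  1.7] T [-0.09 -0.2  -0.03] w 0.686
to [0.546 0.164 0.215] shift units [-0.   -0.02  0.08] turn units [-0.09  0.03 -0.01]
```

View pics/s3.png

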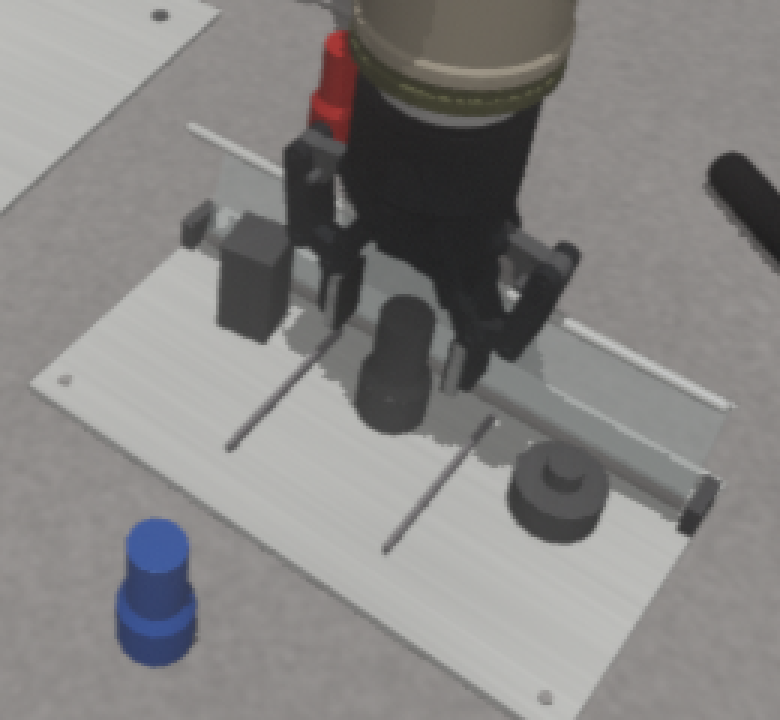

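View pics/w3.png

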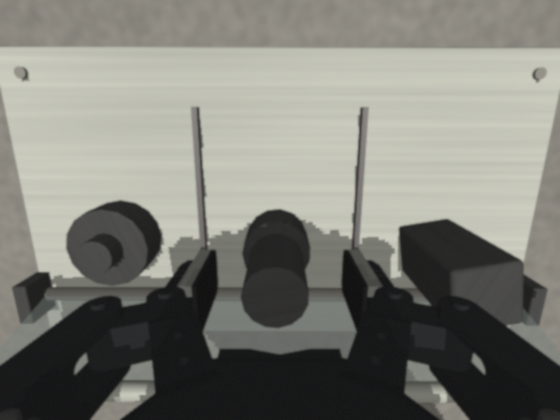

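View pics/t3.png

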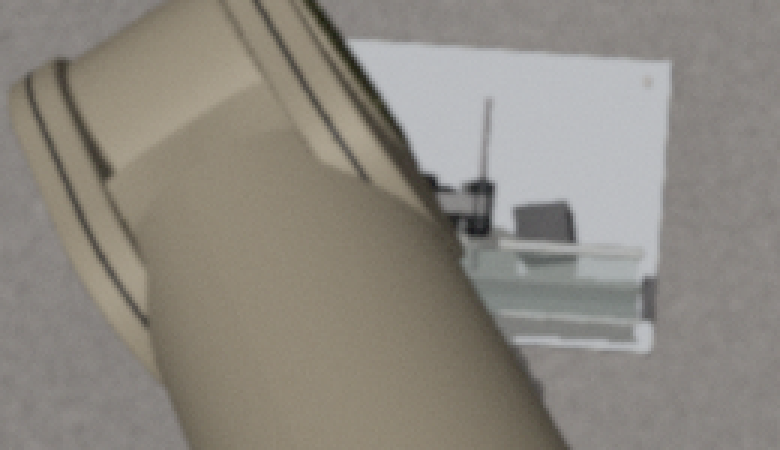

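{"op": "servo_tool", "data": {
  "motion": [
    [[0, 0, 0.08, -0.09, 0, 0], [0, 0, 0.03, 0, 0, 0], [0, 0, 0, 0, 0, 0]]
  ]
}}

```text
clock: 5.7
position: [0.5477, 0.1642, 0.2159]
ee_rot: [-0.682, 0.731, -0.0, 0.004]
ft_force: [1.3, -0.2, 0.2]
grip_width: 0.689
```

```bash
python3 go.py d 0.0 0 0.215
```

```text
clk 5.7 pos [0.5477 0.1642 0.2159] dock xy [0.0016 0.0003] F [ 1.3 -0.2  0.2] T [-0.01 -0.22  0.04] w 0.689
to [0.546 0.164 0.215] shift units [0.01 0.03 0.02] turn units [-0.06  0.05 -0.02]
```

{"op": "servo_tool", "data": {
  "motion": [
    [[0, 0.04, 0, -0.05, 0.03, 0], [0, 0, 0, 0, 0, 0], [0, 0, 0, 0, 0, 0], [0, 0, 0, 0, 0, 0], [0, 0, 0, 0, 0, 0], [0, 0, 0, 0, 0, 0], [0, 0, 0, 0, 0, 0], [0, 0, 0, 0, 0, 0]]
  ],
  "jaw": 255,
  "force": 35
}}

```text
clock: 6.5
position: [0.545, 0.1644, 0.215]
ee_rot: [-0.682, 0.731, 0.001, 0.0]
ft_force: [2.2, -0.4, 2.5]
grip_width: 0.296
```

```bash
python3 go.py d 0.06 0 0.215; python3 - <<'E'
from h import *
cv2.imwrite("pics/s4.png",cal("scene")["img"][150:390,240:500].repeat(3,0).repeat(3,1));
w=cal("wrist");cv2.imwrite("pics/w4.png",w["img"])
E
```

```text
clk 6.5 pos [0.545  0.1644 0.215 ] dock xy [-0.001   0.0003] F [ 2.2 -0.4  2.5] T [-0.05 -0.34 -0.01] w 0.296
to [0.6059 0.1599 0.215 ] shift units [ 0.   -1.22 -0.  ] turn units [ 0.01  0.02 -0.01]
```

View pics/s4.png

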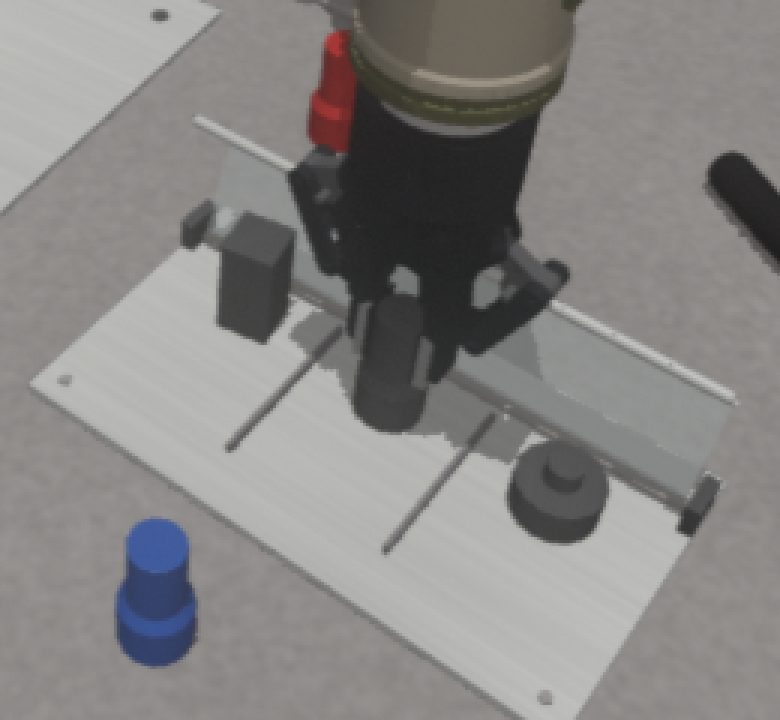

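View pics/w4.png

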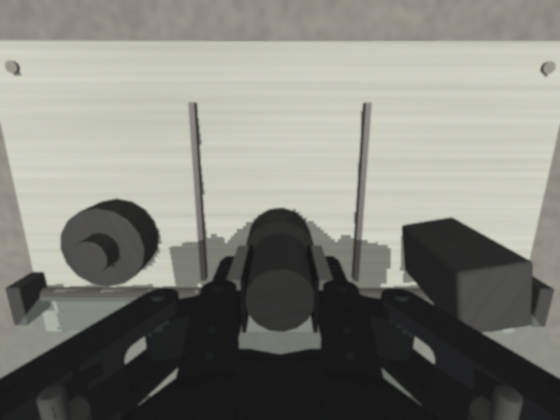

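{"op": "servo_tool", "data": {
  "motion": [
    [[0, 0, -0.03, 0, 0, 0], [0, -0.1, -0.03, 0, 0, 0], [0, -0.15, 0, 0, 0, 0], [0, -0.15, 0, 0, 0, 0], [0, -0.15, 0, 0, 0, 0], [0, -0.2, 0, 0, 0, 0], [0, -0.2, 0, 0, 0, 0], [0, -0.2, 0, 0, 0, 0], [0, -0.15, 0, 0, 0, 0], [0, 0, 0, 0, 0, 0], [0, 0, 0, 0, 0, 0]]
  ]
}}

```text
clock: 7.7
position: [0.6151, 0.1588, 0.2154]
ee_rot: [-0.682, 0.731, 0.002, -0.002]
ft_force: [-1.5, 0.9, -1.2]
grip_width: 0.3
```

```bash
python3 go.py d 0.07 0 0.217; python3 - <<'E'
from h import *
cv2.imwrite("pics/s5.png",cal("scene")["img"][150:390,240:500].repeat(3,0).repeat(3,1));
w=cal("wrist");cv2.imwrite("pics/w5.png",w["img"])
E
```

```text
clk 7.7 pos [0.6151 0.1588 0.2154] dock xy [ 0.0693 -0.0005] F [-1.5  0.9 -1.2] T [ 0.01  0.03 -0.01] w 0.3
to [0.6158 0.1592 0.217 ] shift units [-0.01 -0.01 -0.03] turn units [ 0.07  0.   -0.02]
```

View pics/s5.png

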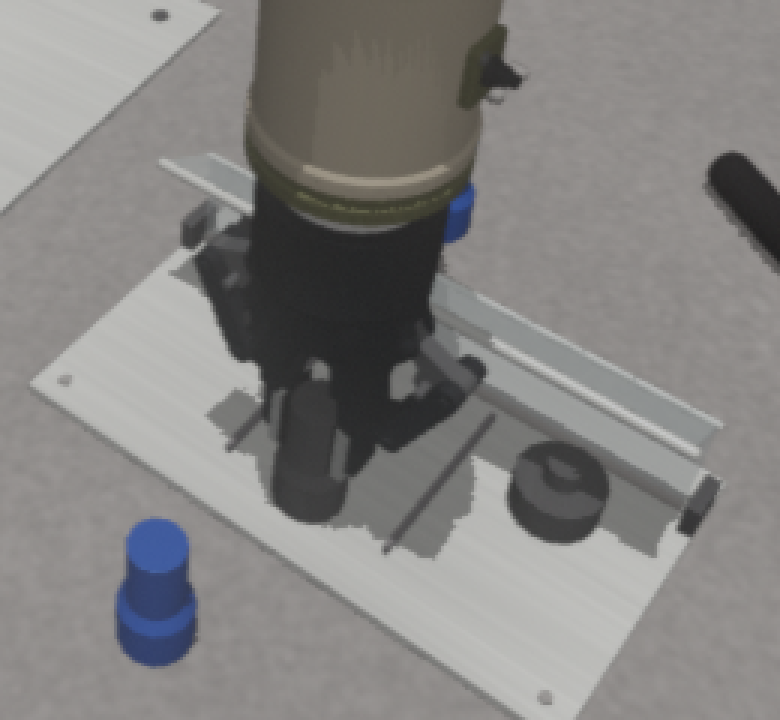

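View pics/w5.png

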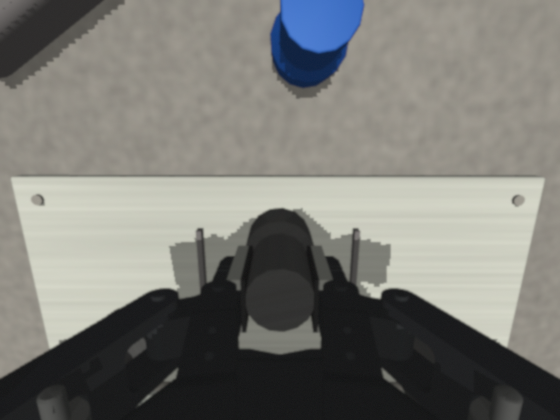

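{"op": "servo_tool", "data": {
  "motion": [
    [[0, 0, -0.15, 0, 0, 0], [0, 0, -0.3, 0, 0, 0], [0, 0, -0.4, 0, 0, 0], [0, 0, -0.4, 0, 0, 0], [0, 0, -0.4, 0, 0, 0], [0, 0, -0.3, 0, 0, 0], [0, 0, -0.1, 0, 0, 0], [0, 0, 0, 0, 0, 0], [0, 0, 0, 0, 0, 0]]
  ]
}}

```text
clock: 8.7
position: [0.6138, 0.1597, 0.3292]
ee_rot: [-0.683, 0.731, 0.001, -0.001]
ft_force: [0.7, 0.3, -1.9]
grip_width: 0.3
```

```bash
python3 go.py w 0.559 -0.249 0.3; python3 - <<'E'
from h import *
cv2.imwrite("pics/s6.png",cal("scene")["img"])
E
```

```text
clk 8.7 pos [0.6138 0.1597 0.3292] dock xy [0.0679 0.0004] F [ 0.7  0.3 -1.9] T [ 0.03  0.01 -0.04] w 0.3
to [ 0.559 -0.249  0.3  ] shift units [8.23 0.54 0.58] turn units [0.03 0.   0.01]
```

View pics/s6.png

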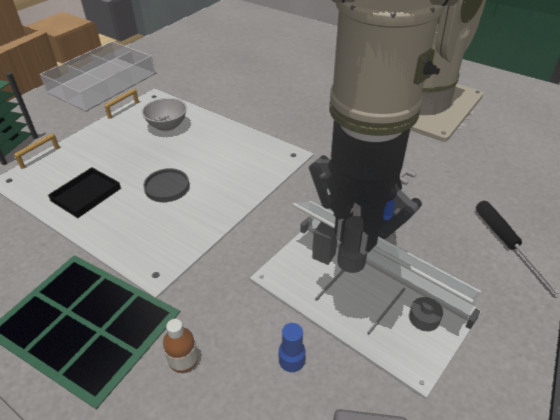

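Barrel held upright at (352,245) in the picture, flap shut. Now over to the nest.

{"op": "servo_tool", "data": {
  "motion": [
    [[0.3, 0.03, 0, 0, 0, 0], [0.6, 0.04, 0, 0, 0, 0], [0.7, 0.05, 0, 0, 0, 0], [0.7, 0.05, 0, 0, 0, 0], [0.7, 0.05, 0, 0, 0, 0], [0.7, 0.05, 0, 0, 0, 0], [0.7, 0.05, 0, 0, 0, 0], [0.7, 0.05, 0, 0, 0, 0], [0.6, 0.05, 0, 0, 0, 0], [0.4, 0.02, 0, 0, 0, 0], [0.2, 0, 0, 0, 0, 0], [0, 0, 0, 0, 0, 0]]
  ]
}}

```text
clock: 9.95
position: [0.5606, -0.1775, 0.3184]
ee_rot: [-0.68, 0.733, 0.007, -0.008]
ft_force: [-0.6, 0.4, -0.7]
grip_width: 0.299
```

```bash
python3 go.py w 0.559 -0.249 0.3
```

```text
clk 9.95 pos [ 0.5606 -0.1775  0.3184] dock xy [ 0.0378 -0.3397] F [-0.6  0.4 -0.7] T [ 0.02 -0.02  0.01] w 0.299
to [ 0.559 -0.249  0.3  ] shift units [ 1.43 -0.08  0.37] turn units [ 0.24 -0.02 -0.08]
```

{"op": "servo_tool", "data": {
  "motion": [
    [[0.25, 0, 0.05, 0.15, 0, 0], [0.35, 0, 0.1, 0.05, 0, 0], [0.35, 0, 0.1, 0, 0, 0], [0.25, 0, 0.1, 0, 0, 0], [0.1, 0, 0, 0, 0, 0], [0, 0, 0, 0, 0, 0], [0, 0, 0, 0, 0, 0], [0, 0, 0, 0, 0, 0]]
  ]
}}

```text
clock: 10.75
position: [0.5559, -0.2446, 0.2981]
ee_rot: [-0.682, 0.732, 0.001, -0.001]
ft_force: [-0.1, 0.4, -1.7]
grip_width: 0.293
```

```bash
python3 go.py w 0.559 -0.249 0.24;python3 - <<'E'
from h import *
S=cal("scene");cv2.imwrite("pics/s7.png",S["img"][60:260,60:320].repeat(3,0).repeat(3,1))
T=cal("top");cv2.imwrite("pics/t7.png",T["img"][100:300,300:560].repeat(3,0).repeat(3,1))
E
```

```text
clk 10.75 pos [ 0.5559 -0.2446  0.2981] dock xy [ 0.0377 -0.407 ] F [-0.1  0.4 -1.7] T [-0.    0.04  0.04] w 0.293
to [ 0.559 -0.249  0.24 ] shift units [ 0.08 -0.07  1.16] turn units [ 0.04  0.01 -0.02]
```

View pics/s7.png

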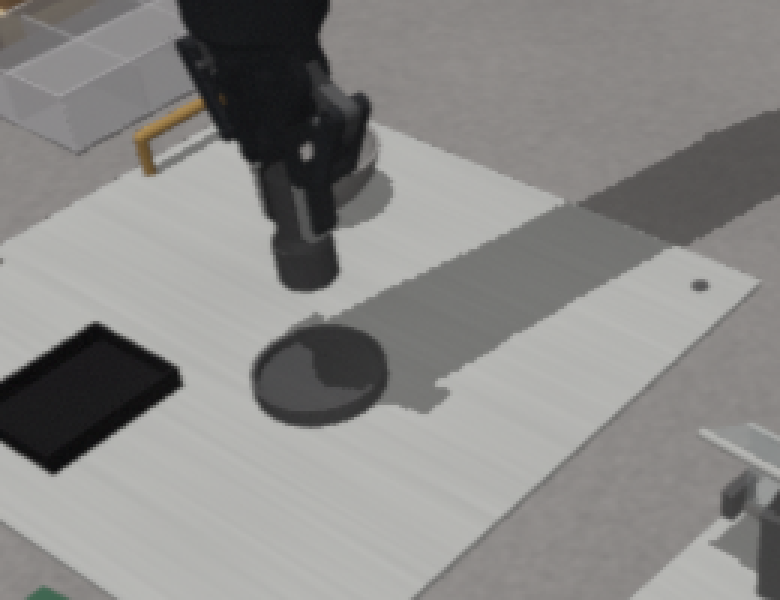

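View pics/t7.png

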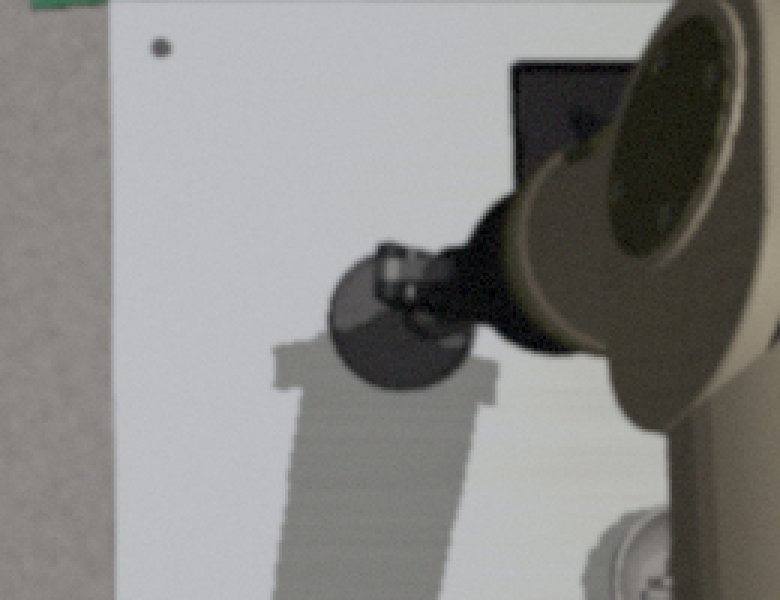

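{"op": "servo_tool", "data": {
  "motion": [
    [[0.05, -0.05, 0.2, 0.03, 0, 0], [0.03, -0.02, 0.3, 0, 0, 0], [0, 0, 0.3, 0, 0, 0], [0, 0, 0.2, 0, 0, 0], [0, 0, 0.1, 0, 0, 0], [0, 0, 0, 0, 0, 0], [0, 0, 0, 0, 0, 0]]
  ]
}}

```text
clock: 11.55
position: [0.5591, -0.2476, 0.2366]
ee_rot: [-0.683, 0.731, 0.002, -0.0]
ft_force: [-0.7, 0.2, -0.8]
grip_width: 0.301
```

```bash
python3 go.py w 0.559 -0.249 0.219;python3 - <<'E'
from h import *
S=cal("scene");cv2.imwrite("pics/s8.png",S["img"][60:260,60:320].repeat(3,0).repeat(3,1))
E
```

```text
clk 11.55 pos [ 0.5591 -0.2476  0.2366] dock xy [ 0.0412 -0.4098] F [-0.7  0.2 -0.8] T [ 0.04 -0.05  0.03] w 0.301
to [ 0.559 -0.249  0.219] shift units [0.03 0.   0.35] turn units [0.03 0.02 0.  ]
```

View pics/s8.png

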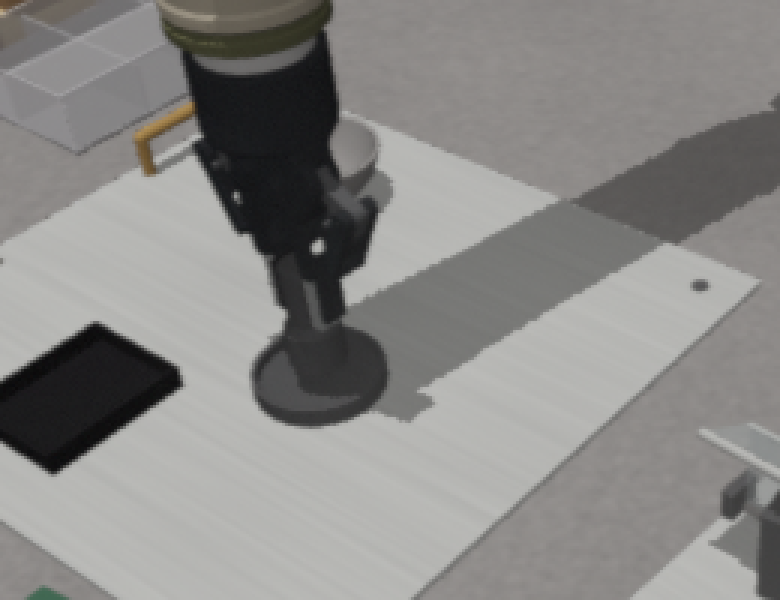

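```bash
python3 - <<'E'
from h import *
S=cal("scene");k=4;x0,y0=120,110
im=cv2.resize(S["img"][y0:y0+120,x0:x0+130],None,fx=k,fy=k,interpolation=cv2.INTER_CUBIC)
raw=im.copy()
def d(x,y,z,r,c):
    p=(proj(S,circ(x,y,z,r))+.5-[x0,y0])*k-.5; cv2.polylines(im,[p.round().astype(int)],True,c,1)
d(.559,-.249,.02,.042,(0,0,255)); d(.559,-.249,.012,.038,(0,0,255))
zb=.0296
for z,r in [(0,.018),(.026,.018),(.032,.0135)]: d(.5591,-.2476,zb+z,r,(0,255,0))
cv2.imwrite("pics/o8.png",np.hstack([im[:,:390],raw[:,:390]]))
E
```

View pics/o8.png

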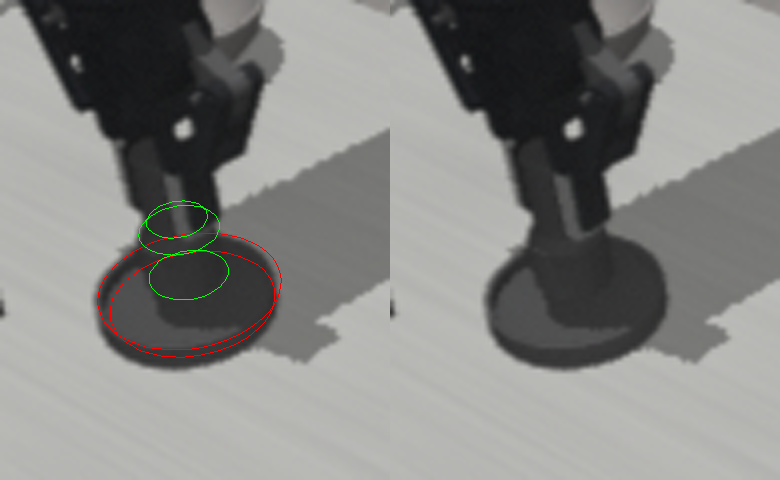

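{"op": "servo_tool", "data": {
  "motion": [
    [[0.03, 0, 0.08, 0, 0, 0], [0, 0, 0.08, 0, 0, 0], [0, 0, 0.06, 0, 0, 0], [0, 0, 0.03, 0, 0, 0], [0, 0, 0, 0, 0, 0], [0, 0, 0, 0, 0, 0]]
  ]
}}

```text
clock: 12.25
position: [0.5595, -0.2496, 0.2248]
ee_rot: [-0.683, 0.731, 0.0, 0.0]
ft_force: [0.1, -0.8, -0.6]
grip_width: 0.297
```

```bash
python3 go.py w 0.559 -0.249 0.219
```

```text
clk 12.25 pos [ 0.5595 -0.2496  0.2248] dock xy [ 0.0416 -0.4117] F [ 0.1 -0.8 -0.6] T [-0.02  0.02 -0.  ] w 0.297
to [ 0.559 -0.249  0.219] shift units [-0.01  0.01  0.12] turn units [-0.    0.01 -0.  ]
```

{"op": "servo_tool", "data": {
  "motion": [
    [[0, 0, 0.03, 0, 0, 0], [0, 0, 0.03, 0, 0, 0], [0, 0, 0.02, 0, 0, 0], [0, 0, 0, 0, 0, 0], [0, 0, 0, 0, 0, 0]]
  ]
}}

```text
clock: 12.75
position: [0.5596, -0.2495, 0.2206]
ee_rot: [-0.683, 0.731, -0.0, 0.0]
ft_force: [-0.1, 0.2, -2.2]
grip_width: 0.298
```

```bash
python3 go.py w 0.559 -0.249 0.219
```

```text
clk 12.75 pos [ 0.5596 -0.2495  0.2206] dock xy [ 0.0417 -0.4116] F [-0.1  0.2 -2.2] T [-0.    0.03  0.05] w 0.298
to [ 0.559 -0.249  0.219] shift units [-0.01  0.01  0.03] turn units [-0.01  0.01 -0.  ]
```

{"op": "servo_tool", "data": {
  "motion": [
    [[0, 0, 0.03, 0, 0, 0], [0, 0, 0, 0, 0, 0], [0, 0, 0, 0, 0, 0]]
  ]
}}

```text
clock: 13.05
position: [0.5597, -0.2495, 0.2192]
ee_rot: [-0.683, 0.731, -0.0, 0.0]
ft_force: [0.9, 0.2, -0.4]
grip_width: 0.299
```

```bash
python3 go.py w 0.559 -0.249 0.219
```

```text
clk 13.05 pos [ 0.5597 -0.2495  0.2192] dock xy [ 0.0418 -0.4116] F [ 0.9  0.2 -0.4] T [0.02 0.02 0.  ] w 0.299
to [ 0.559 -0.249  0.219] shift units [-0.01  0.01  0.  ] turn units [-0.01  0.   -0.  ]
```

{"op": "servo_tool", "data": {
  "motion": [
    [[0, 0, 0.03, 0, 0, 0], [0, 0, 0.0, 0, 0, 0]]
  ]
}}

```text
clock: 13.25
position: [0.5601, -0.2495, 0.2194]
ee_rot: [-0.683, 0.731, -0.001, 0.001]
ft_force: [0.7, 0.2, -1.3]
grip_width: 0.297
```

```bash
python3 go.py w 0.559 -0.249 0.219
```

```text
clk 13.25 pos [ 0.5601 -0.2495  0.2194] dock xy [ 0.0423 -0.4116] F [ 0.7  0.2 -1.3] T [ 0.    0.02 -0.02] w 0.297
to [ 0.559 -0.249  0.219] shift units [-0.01  0.02  0.01] turn units [-0.03 -0.   -0.  ]
```

{"op": "servo_tool", "data": {
  "motion": [
    [[0, 0, 0.03, 0, 0, 0], [0, 0, 0.0, 0, 0, 0]]
  ]
}}

```text
clock: 13.45
position: [0.5606, -0.2495, 0.2192]
ee_rot: [-0.683, 0.731, -0.002, 0.001]
ft_force: [-0.6, -0.3, -1.1]
grip_width: 0.295
```

```bash
python3 go.py w 0.559 -0.249 0.219
```

```text
clk 13.45 pos [ 0.5606 -0.2495  0.2192] dock xy [ 0.0427 -0.4116] F [-0.6 -0.3 -1.1] T [-0.02  0.    0.02] w 0.295
to [ 0.559 -0.249  0.219] shift units [-0.01  0.03  0.  ] turn units [-0.04 -0.01 -0.  ]
```

{"op": "servo_tool", "data": {
  "motion": [
    [[0, 0.02, 0.06, -0.04, 0, 0]]
  ]
}}

```text
clock: 13.55
position: [0.5609, -0.2494, 0.2188]
ee_rot: [-0.683, 0.731, -0.002, 0.001]
ft_force: [-6.4, 3.9, 38.1]
grip_width: 0.302
```

```bash
python3 go.py w 0.559 -0.249 0.219; python3 - <<'E'
from h import *
from workcell import status
for i in range(3):
    S=cal("scene"); o=status.get_obs(); print(o["ft_force"].round(2),o["position"].round(4))
k=6;x0,y0=135,130
cv2.imwrite("pics/s9.png",cv2.resize(S["img"][y0:y0+90,x0:x0+90],None,fx=k,fy=k,interpolation=cv2.INTER_CUBIC))
E
```

```text
clk 13.55 pos [ 0.5609 -0.2494  0.2188] dock xy [ 0.0431 -0.4114] F [-6.4  3.9 38.1] T [ 0.9   1.51 -0.03] w 0.302
to [ 0.559 -0.249  0.219] shift units [-0.01  0.04 -0.  ] turn units [-0.05 -0.02  0.  ]
[-3.36  1.9  20.32] [ 0.5609 -0.2493  0.2189]
[-3.66  2.44 19.75] [ 0.5609 -0.2493  0.2189]
[-3.65  2.38 21.01] [ 0.5609 -0.2493  0.2189]
```

View pics/s9.png

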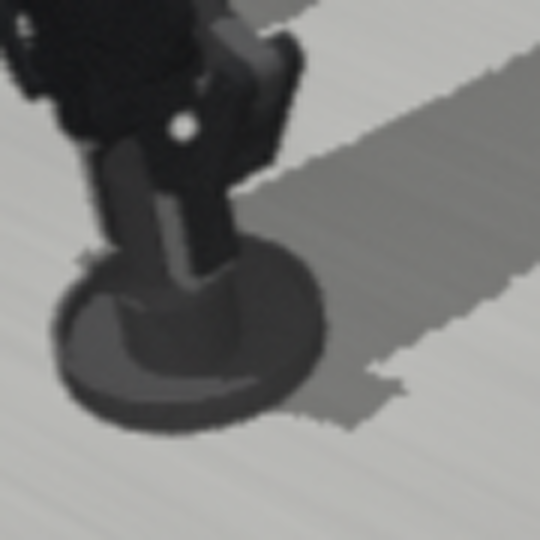

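{"op": "servo_tool", "data": {
  "motion": [
    [[0, 0, 0, 0, 0, 0], [0, 0, 0, 0, 0, 0]]
  ]
}}

```text
clock: 13.9
position: [0.5612, -0.2493, 0.2196]
ee_rot: [-0.683, 0.731, -0.003, 0.001]
ft_force: [0.6, -0.1, -0.3]
grip_width: 0.301
```

{"op": "servo_tool", "data": {
  "motion": [
    [[0, 0, 0, 0, 0, 0], [0, 0, 0, 0, 0, 0], [0, 0, 0, 0, 0, 0], [0, 0, 0, 0, 0, 0], [0, 0, 0, 0, 0, 0], [0, 0, 0, 0, 0, 0]]
  ],
  "jaw": 80
}}

```text
clock: 14.5
position: [0.5607, -0.2494, 0.2179]
ee_rot: [-0.683, 0.731, -0.002, 0.001]
ft_force: [1.0, 0.6, -0.9]
grip_width: 0.686
```

```bash
python3 go.py w 0.559 -0.249 0.33; python3 - <<'E'
from h import *
S=cal("scene"); 
k=6;x0,y0=135,130
cv2.imwrite("pics/s10.png",cv2.resize(S["img"][y0:y0+90,x0:x0+90],None,fx=k,fy=k,interpolation=cv2.INTER_CUBIC))
cv2.imwrite("pics/w10.png",cal("wrist")["img"])
E
```

```text
clk 14.5 pos [ 0.5607 -0.2494  0.2179] dock xy [ 0.0428 -0.4114] F [ 1.   0.6 -0.9] T [-0.03 -0.03  0.02] w 0.686
to [ 0.559 -0.249  0.33 ] shift units [-0.    0.03 -2.24] turn units [-0.04 -0.02  0.  ]
```

View pics/s10.png

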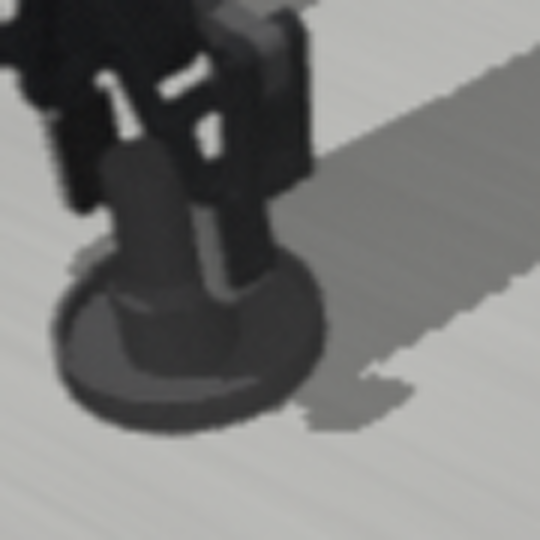

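View pics/w10.png

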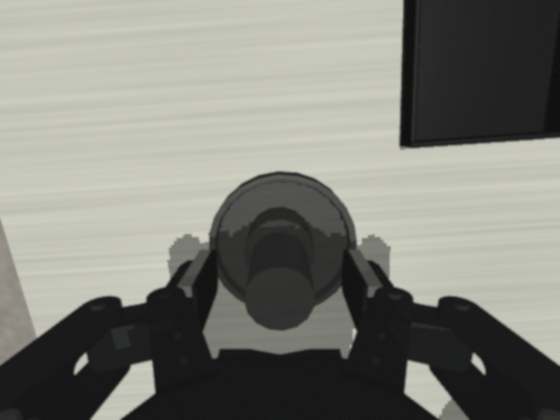

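The barrel stands upright in the nest and the jaws are clear of it on both sides. Next I lift straight up.

{"op": "servo_tool", "data": {
  "motion": [
    [[0, 0, -0.15, 0, 0, 0], [0, 0, -0.3, 0, 0, 0], [0, 0, -0.5, 0, 0, 0], [0, 0, -0.6, 0, 0, 0], [0, 0, -0.6, 0, 0, 0], [0, 0, -0.5, 0, 0, 0], [0, -0.0, -0.3, 0, 0, 0], [0, 0, 0, 0, 0, 0]]
  ]
}}

```text
clock: 15.4
position: [0.5599, -0.2482, 0.38]
ee_rot: [-0.683, 0.73, -0.004, 0.002]
ft_force: [0.2, 1.0, -0.4]
grip_width: 0.685
```

{"op": "servo_tool", "data": {
  "motion": [
    [[0, 0.3, 0, 0, 0, 0], [0, 0.6, 0, 0, 0, 0], [0, 0.6, 0, 0, 0, 0], [0, 0.4, 0, 0, 0, 0], [0, 0.2, 0, 0, 0, 0], [0, 0, 0, 0, 0, 0], [0, 0, 0, 0, 0, 0], [0, 0, 0, 0, 0, 0]]
  ]
}}

```text
clock: 16.2
position: [0.4522, -0.2396, 0.3787]
ee_rot: [-0.684, 0.73, -0.005, 0.002]
ft_force: [0.6, 0.3, -0.4]
grip_width: 0.686
```

```bash
python3 go.py w 0.559 -0.249 0.33; python3 - <<'E'
from h import *
S=cal("scene"); T=cal("top")
cv2.imwrite("pics/s11.png",S["img"]);cv2.imwrite("pics/t11.png",T["img"])
E
```

```text
clk 16.2 pos [ 0.4522 -0.2396  0.3787] dock xy [-0.0661 -0.4091] F [ 0.6  0.3 -0.4] T [-0.02  0.03 -0.  ] w 0.686
to [ 0.559 -0.249  0.33 ] shift units [ 0.05 -2.13  1.  ] turn units [-0.12 -0.03  0.04]
```

View pics/s11.png

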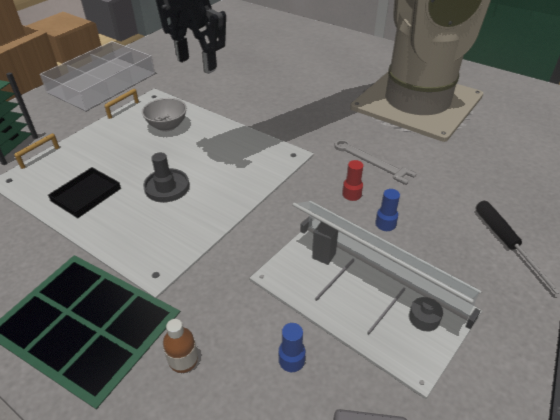

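View pics/t11.png

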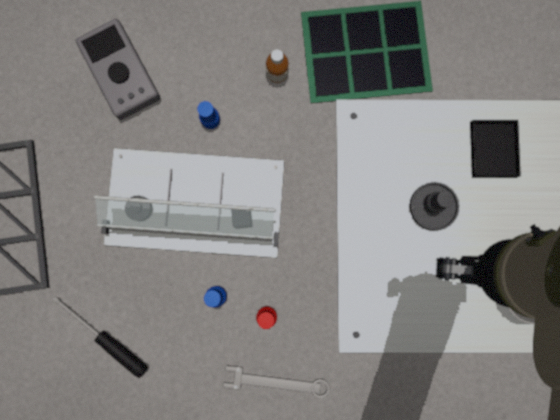

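Both views show the barrel upright near the nest's centre: scene (163,175), top (435,205). The flap is shut, the block and hub are where they were, and the robot touches nothing.

```bash
python3 -c "
from workcell import order
print(order.hand_in())"
```

```text
the job is handed in; nothing more can be done
None
```

The dark lens barrel is out of the dock's middle bay and stands upright on its foot in the shallow round nest. The job was handed in at about 16 s on the robot's clock.

- **In the dock:** I went in from the open side and held the flap open with the gripper fingers. I gripped the barrel's neck at 35 N, drew it back about 70 mm and then lifted. The flap was already shut in the picture taken before the lift.
- **Setting down:** I lowered the barrel in small steps. The light touch on the nest floor did not show clearly in the force reading, so I made one slightly larger step. That pressed the barrel down at 38 N for a moment and then held at about 20 N. I took that load off before opening the jaws. The 38 N was close to the 40 N body-contact limit, though it went through the gripped barrel and was well under the 120 N wrist limit.
- **Last checks:** The scene and top pictures show the barrel upright near the nest's centre and the flap fully shut. The block, hub and blue and red look-alikes have not moved, and the arm is clear of everything. The two cameras put the nest 4 to 5 mm apart, well within the 20 mm of slack around the foot.

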